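# Set and lock the drying-air regulator

### The job

In the sterilising room, set the drying-air regulator on the counter: with its bar-shaped knob still down, turn it clockwise until its pointed end faces the black wedge mark on its dial. Then pull the knob straight up, all the way out, to lock it there, and let go with the pointer still at the mark. Leave the round knob of the shut-off valve alone.

Things in the scene. Friction and masses are not known exactly. Their poses are not given: they have to be found in the camera images.
- regulator_grip (a point): On the axis of the regulator's black bar knob, 86 mm above the counter with the knob down; x points along the bar to its pointed end (white line on top); moves with the knob. Bar 16 mm wide, from 24 mm behind to 32 mm ahead of the axis, 26 mm below to 15 mm above this point, on a disc 52 mm across. Turns with 0.06 N m; the mark is 0.6 to 1.3 rad clockwise from the start, a stop 0.6 rad past it.
- mark (a point): Raised black wedge on the regulator's white round dial (108 mm across, face 52 mm above the counter), 45 mm from the knob's axis, 55 mm above the counter; x points straight outward from the axis, z up. At the mark, the knob's pointed end aims at it: both x axes agree. The regulator is a fixed grey metal block, 116 mm square, 48 mm high, with a small pressure gauge on the side opposite the wedge.
- regulator_pull (a joint): How far the regulator knob is pulled out (up), in m: 0 down (at the start), 0.015 fully out at its stop = locked. Moving it takes about 6 N; friction keeps it at the height where it is left. A brass spindle shows beneath it when out. Turning is not blocked when out, so lift without twisting.
- round_valve (a joint): Bystander, to be left alone: angle (rad, growing clockwise from above) of the shut-off valve's round fluted black knob, 54 mm across, 31 mm high, on a like block 0.23 m or more away (centre to centre), with fine ticks but no wedge and no gauge.

How it is judged (in metres and radians):
On the way, in this order (a step that is already met when the one before it is completed fails the run):
1. the knob is turned to the mark while still down (y of mark in the frame of regulator_grip between -0.009 and 0.009 m and x of mark in the frame of regulator_grip above 0 m and value of joint regulator_pull below 0.004 m), for 0.2 s.
2. the knob is pulled out with its pointer at the mark (y of mark in the frame of regulator_grip between -0.009 and 0.009 m and x of mark in the frame of regulator_grip above 0 m and value of joint regulator_pull above 0.01 m), for 0.2 s.
At the end, for the whole second after the job is handed in: The regulator knob's pointed end faces the wedge to within about 11 degrees (9 mm sideways at the wedge), the knob stands at least 10 of its 15 mm out, is at rest and released; the round valve has never been pushed or gripped (no more than 3 N on its knob) (all of step 2 and velocity of joint regulator_pull between -0.01 and 0.01 m/s); the robot touches nothing.
It fails at once if the round valve's knob is pushed or gripped (contact force between round_valve and anything else above 3 N).
It also fails if it takes over 35 s, if anything falls off the work surface, if the arm or the gripper's body presses on something with over 40 N, if the wrist force passes 120 N, or if a joint passes its speed limit or range.

### The arm

A 6-joint arm with a two-finger parallel gripper is mounted at the origin on the work surface. World frame = base frame: x ahead of the robot, y to its left, z up, the work surface at z = 0. Lengths are in mm, angles in rad, forces in N, time in s.
With the tool pointing down it reaches from about 275 to 750 mm from the base axis. Payload 10.2 kg.
Tool frame: the origin (TCP) lies at the very end of the fingers, on their centre line; the grasp point (between the pads) lies 19 mm behind it; x points along the fingers, y is the direction in which the jaws open and shut, and the axes are right-handed (so a half turn about x gives the same grasp; the last joint's range is limited). The gripper opens to 85 mm and grips with 20 to 120 N. Pads are 22 mm wide; open, the fingers measure 114 mm over their backs; the gripper's body (76 mm by 85 mm) begins 54 mm behind the grasp point. The pads swing forward as they close: fully open they stand 13 mm farther back than shut.
Start: joints at [1.062, 0.313, 1.498, -0, 1.331, -0.223], TCP at [148.023, 503.706, 231.294] pointing down, gripper open.
Joint ranges: [-2.94, 2.94], [-0.97, 2.17], [0.19, 2.56], [-1.23, 4.37], [0.02, 3.11], [-2.88, 2.88]. Speed limits (rad/s): [2.39, 2.39, 3.01, 3.14, 3.14, 3.14].

### API

Orientations are given as a unit quaternion [w, x, y, z].
In Python, from rig import ctrl gives the robot as it stands. The module is installed in compiled form; this text tells all that it offers.
- The arm moves only by the tool move_arm, never from a script. Its argument "targets" is a list that holds one entry, the list of rows, each a list of 7 numbers: the opening, from 0 (shut) to 1 (fully open), then the shift along the tool's x, y, z each as a share of 150 mm, from -1 to 1, then the turn, a rotation vector about the tool's x, y, z each as a share of 60 degrees, from -1 to 1. A call has 1 to 5 rows; each row shifts and turns the commanded pose from where the row before left it, along the tool's axes as they then stand; what a row does not reach is not made up. A row lasts 1/10 s, in which the tool goes at most 50 mm and 8.59 degrees, less where a joint would pass 70% of its speed; a pose out of reach is approached as far as the arm can. A call with a number of a shift or a turn outside -1 to 1 is refused whole. A call with a gripper value outside its range is refused whole. The fingers move at their own pace and stop on an object; "force" is the grip in N (left out, the last holds). Time passes only in rows, so rows that do not move let the fingers close. It gives the time, the measured TCP pose, the force and the opening at its end, in the units of the state.
- ctrl.sense(): the state, without advancing time (a new reading comes with each control period).
- ctrl.capture(name): name is "scene" or "top"; returns the picture (480x640x3 uint8, red, green, blue); there is no depth.
- ctrl.calibration(name): a dict with "camera_matrix" (3x3 intrinsics, pixels), "extrinsics" (4x4, takes a point from world to camera coordinates). Camera axes: x right, y down, z forward; pixel columns grow to the right and rows downward; lengths in mm; the calibration is good to about 2 mm. A picture is of the moment at which its call begins. calibration takes no time and is no camera call.
- ctrl.finish_job(): hands the job in, once; it reports no verdict.
Trained networks look in the newest picture that a camera, given by its name, has taken for a name from the list of things; names that differ only in an ending like _2 or _b are one class to them, and where a whole thing is asked for, a point or a joint stands for the part that bears it (a point fixed in the world has none). Each returns a list of dicts, best first, with "confidence" (0 to 1); they miss things now and then, are a little off and sometimes report something else, mostly with a low value. They report only what shows in the picture. A call takes as long as a camera call.
- ctrl.recognise(label, camera): "point" ([row, column] in pixels, amid what is visible of it).
- ctrl.cut_out(label, camera): "pixels" (480x640 bool, what is visible of it) and "point" ([row, column] in pixels, amid what is visible of it).
The state is a dict: "time_s": time; "joints": joint angles; "dq": joint speeds; "tau": joint torques, N m; "eef_pos": TCP position; "ee_rot": TCP orientation; "force": force on the tool from outside, world axes, zero at the start; "wrist_torque": the same for the moment, N m; "grip_width": opening from 0.0 (shut) to 1.0 (fully open).
Only numpy, scipy, OpenCV 4.12 (cv2) and the standard library are available. Lean on these libraries where they do the work, as an engineer would, in place of code of your own. Each camera call takes 0.05 s, during which the arm holds its last target.

## Working session

There is one attempt and no reset: what is moved stays moved. The work goes in short steps, Python scripts to look and compute and a tool call to move; the robot and the scene stay as the last step left them, time stands still between calls to the robot, and variables do not carry over. Pictures are saved under pics/ and viewed, and the job is handed in when it is done.

Besides the shell and the picture viewer there is one more tool, called after "Request:" in YAML: its name, and indented under it one key for each argument. move_arm: Moves the arm, as the interface text tells. Shift numbers are shares of 150 mm and turn numbers shares of 60 degrees, none past 1 either way. Its arguments: {"type":"object","properties":{"targets":{"type":"array","items":{"type":"array","items":{"type":"array","items":{"type":"number","minimum":-1,"maximum":1}}}},"force":{"type":"number"}},"required":["targets"]}

```bash
mkdir -p pics; cat > h.py <<'E'
import numpy as np,cv2
from rig import ctrl
def snap(c,n):
    im=ctrl.capture(c); cv2.imwrite(f'pics/{n}.png',im[:,:,::-1]); return im
def ray(c,p):
    k=ctrl.calibration(c);K=np.array(k['camera_matrix']);E=np.array(k['extrinsics'])
    d=E[:3,:3].T@np.linalg.inv(K)@np.array([p[1],p[0],1.]);o=-E[:3,:3].T@E[:3,3];return o,d/np.linalg.norm(d)
def atz(c,p,z):
    o,d=ray(c,p);return o+d*(z-o[2])/d[2]
def proj(c,P):
    k=ctrl.calibration(c);K=np.array(k['camera_matrix']);E=np.array(k['extrinsics'])
    q=K@(E[:3,:3]@np.array(P)+E[:3,3]);return q[:2]/q[2]
def tri(a,b):
    A=np.zeros((3,3));B=np.zeros(3)
    for o,d in(a,b):
        M=np.eye(3)-np.outer(d,d);A+=M;B+=M@o
    return np.linalg.solve(A,B)
E
python3 - <<'E'
from h import *
np.set_printoptions(precision=3,suppress=True)
for c in('scene','top'):
    snap(c,c+'0')
    for l in('regulator_grip','mark','round_valve','regulator_pull'):
        print(c,l,[(r['point'],round(r['confidence'],2)) for r in ctrl.recognise(l,c)][:3])
    k=ctrl.calibration(c);print(k)
s=ctrl.sense();print(s['time_s'],s['eef_pos'],s['ee_rot'],s['force'],s['grip_width'])
E
```

```text
scene regulator_grip [([313.6, 358.8], 0.81)]
scene mark [([323.5, 357.5], 0.78)]
scene round_valve [([183.5, 276.8], 0.77)]
scene regulator_pull [([311.7, 358.5], 0.95)]
{'camera_matrix': array([[471.554,   0.   , 317.215],
       [  0.   , 471.554, 232.313],
       [  0.   ,   0.   ,   1.   ]]), 'extrinsics': array([[  -0.86 ,    0.51 ,   -0.001,  482.888],
       [   0.403,    0.678,   -0.614, -166.972],
       [  -0.313,   -0.529,   -0.789,  985.849],
       [   0.   ,    0.   ,    0.   ,    1.   ]])}
top regulator_grip [([247.2, 235.4], 0.64)]
top mark [([252.7, 242.3], 0.66)]
top round_valve [([263.0, 440.6], 0.94)]
top regulator_pull [([245.8, 233.9], 0.94)]
{'camera_matrix': array([[514.092,   0.   , 323.957],
       [  0.   , 514.092, 243.188],
       [  0.   ,   0.   ,   1.   ]]), 'extrinsics': array([[  0.02 ,  -0.999,  -0.032,  -3.682],
       [ -0.988,  -0.015,  -0.154, 585.686],
       [  0.153,   0.034,  -0.988, 705.898],
       [  0.   ,   0.   ,   0.   ,   1.   ]])}
0.5 [148.021 503.7   231.271] [ 0.7    0.101  0.7   -0.101] [-0.021 -0.153 -0.407] 1.0066024389887023
```

```bash
python3 - <<'E'
import cv2
a=cv2.imread('pics/scene0.png')[230:400,270:450];cv2.imwrite('pics/sc.png',cv2.resize(a,None,fx=3.5,fy=3.5,interpolation=2))
a=cv2.imread('pics/top0.png')[170:320,160:310];cv2.imwrite('pics/tc.png',cv2.resize(a,None,fx=4,fy=4,interpolation=2))
E
```

```text
(no output)
```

View pics/top0.png

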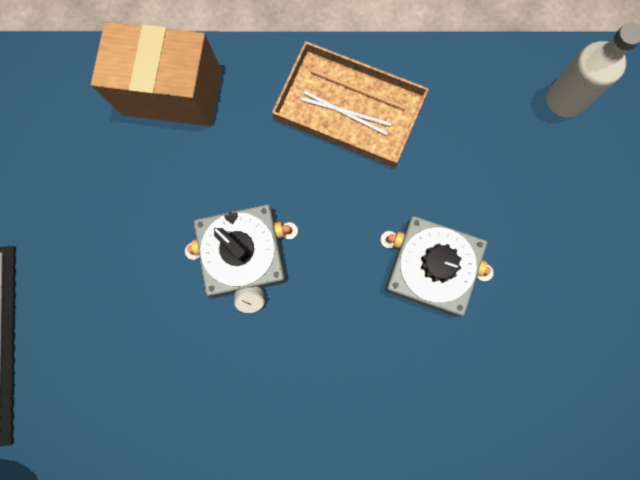

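View pics/scene0.png

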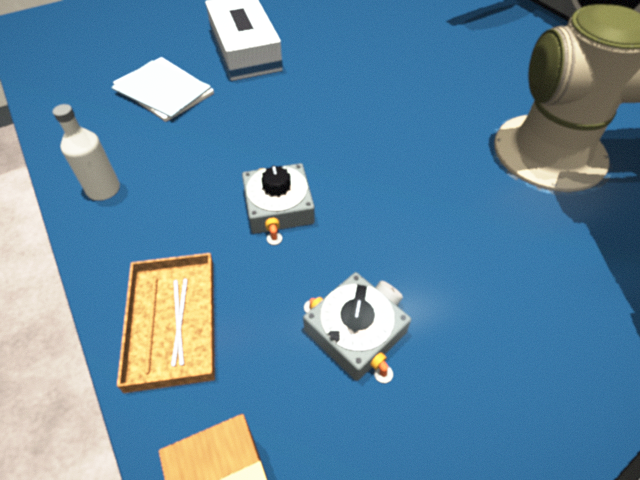

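```bash
sleep 1
```

```text
(no output)
```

View pics/sc.png

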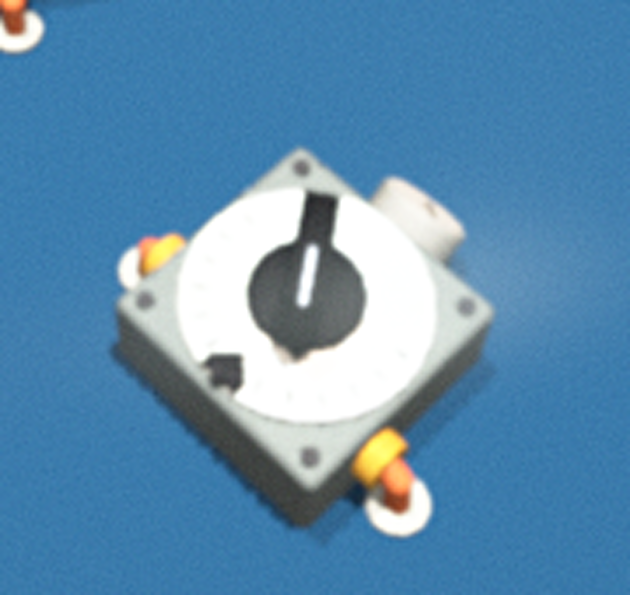

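View pics/tc.png

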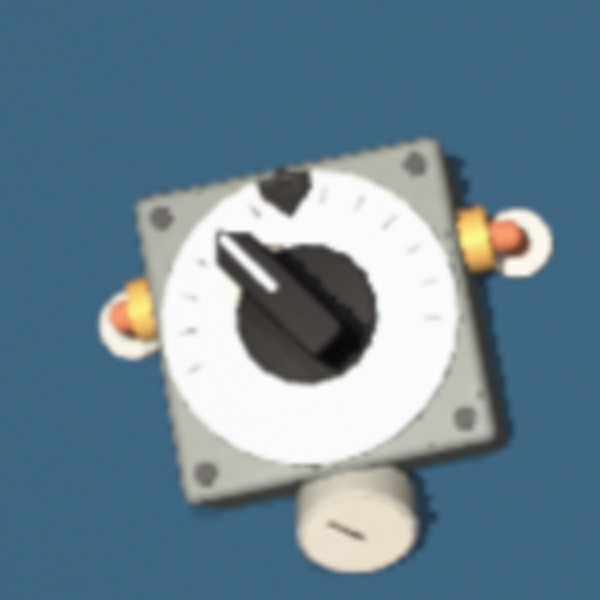

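```bash
python3 - <<'E'
from h import *
np.set_printoptions(precision=1,suppress=True)
T=lambda x,y:[170+(y-1.5)/4,160+(x-1.5)/4]
S=lambda x,y:[230+(y-1.2)/3.5,270+(x-1.2)/3.5]
le=tri(ray('top',T(224,238)),ray('scene',S(303,305)));ls=tri(ray('top',T(276,290)),ray('scene',S(313,245)))
print('line',le,ls)
print('line@101',atz('top',T(224,238),101),atz('top',T(276,290),101),atz('scene',S(303,305),101),atz('scene',S(313,245),101))
mk=tri(ray('top',T(287,190)),ray('scene',S(225,371)));print('mark',mk,atz('top',T(287,190),55),atz('scene',S(225,371),55))
# dial: white threshold ellipse
for c,z,roi in(('top',52,(205,295,195,285)),('scene',52,(280,355,315,400))):
    im=cv2.imread(f'pics/{c}0.png').astype(int);m=(im.min(2)>215).astype(np.uint8)
    mm=np.zeros_like(m);a,b,e,f=roi;mm[a:b,e:f]=m[a:b,e:f]
    cs,_=cv2.findContours(mm,0,1);k=max(cs,key=cv2.contourArea);h=cv2.convexHull(k)
    P=np.array([atz(c,[p[0][1],p[0][0]],z)[:2] for p in h]).astype(np.float32)
    A=np.c_[2*P,np.ones(len(P))];x=np.linalg.lstsq(A,(P**2).sum(1),rcond=None)[0]
    r=np.sqrt(x[2]+x[0]**2+x[1]**2);print(c,'dial',x[:2],r)
    cc=x[:2]
# block corners
C=[tri(ray('top',T(*a)),ray('scene',S(*b))) for a,b in(((162,218),(144,300)),((415,163),(301,167+0)),((465,418),(466,306)),((206,473),(309,456)))]
print(np.array(C))
E
```

```text
line [593.  154.  101.3] [575.2 134.8 102.8]
line@101 [594.2 153.1 101. ] [576.5 134.4 101. ] [591.6 154.9 101. ] [573.6 134.8 101. ]
mark [620.1 143.5  53.4] [620.7 142.4  55. ] [619.6 144.9  55. ]
top dial [574.9 132.9] 53.69338900952075
scene dial [562.9 133. ] 61.18971265645482
[[623.2 150.9 128.4]
 [592.5 101.4 139.7]
 [516.1 115.4 -14.6]
 [551.2 175.6 -50.6]]
```

```bash
cat >> h.py <<'E'
from scipy.spatial.transform import Rotation as R
def st():
    s=ctrl.sense();q=s['ee_rot'];M=R.from_quat([q[1],q[2],q[3],q[0]]).as_matrix();return s,M
def rel(P,yaw_bar):
    s,M=st();y=M[:,1];cur=np.degrees(np.arctan2(y[1],y[0]));out=[]
    for k in(90,-90):
        d=(yaw_bar+k-cur+180)%360-180  # ccw world turn; tool x is down -> rot about x = -d
        out.append(-d)
    return s,M,cur,out,M.T@(np.array(P)-s['eef_pos'])
E
python3 - <<'E'
from h import *
np.set_printoptions(precision=3,suppress=True)
s,M,cur,o,d=rel([574.3,133.5,160],46.7)
print(M,cur,o,d/150,s['joints'])
for k in o:
    Mn=M@R.from_rotvec([np.radians(k),0,0]).as_matrix(); print(k,k/60,Mn[:,1],Mn.T@(np.array([574.3,133.5,160])-s['eef_pos'])/150)
E
```

```text
[[-0.     0.282  0.959]
 [-0.     0.959 -0.282]
 [-1.    -0.    -0.   ]] 73.62527742594958 [np.float64(-63.07472257405041), np.float64(116.92527742594957)] [ 0.475 -1.567  3.422] [ 1.062  0.313  1.498  0.     1.331 -0.223]
-63.07472257405041 -1.0512453762341736 [-0.728  0.686  0.   ] [ 0.475 -3.761  0.153]
116.92527742594957 1.9487546237658262 [ 0.728 -0.686 -0.   ] [ 0.475  3.761 -0.153]
```

Request:
move_arm:
  targets:
    - [[0.6, 0, 0, 0, -0.14, 0, 0], [0.6, 0, 0, 0, -0.14, 0, 0], [0.6, 0, 0, 0, -0.14, 0, 0], [0.6, 0, 0, 0, -0.14, 0, 0], [0.6, 0, 0, 0, -0.14, 0, 0]]
  force: 40

```text
time_s: 1.0
eef_pos: [148.0, 503.7, 231.3]
ee_rot: [0.689, -0.159, 0.689, 0.159]
force: [-0.4, -0.3, 0.5]
grip_width: 0.6
```

Request:
move_arm:
  targets:
    - [[0.6, 0, 0, 0, -0.14, 0, 0], [0.6, 0, 0, 0, -0.14, 0, 0], [0.6, 0, 0, 0, -0.071, 0, 0], [0.6, 0, -0.15, 0.01, 0, 0, 0], [0.6, 0, -0.29, 0.01, 0, 0, 0]]

```text
time_s: 1.5
eef_pos: [197.5, 460.9, 231.1]
ee_rot: [0.649, -0.281, 0.649, 0.281]
force: [1.1, 0.7, -0.6]
grip_width: 0.601
```

Request:
move_arm:
  targets:
    - [[0.6, 0, -0.3, 0.01, 0, 0, 0], [0.6, 0, -0.3, 0.01, 0, 0, 0], [0.6, 0, -0.3, 0.01, 0, 0, 0], [0.6, 0, -0.3, 0.01, 0, 0, 0], [0.6, 0, -0.3, 0.01, 0, 0, 0]]

```text
time_s: 2.0
eef_pos: [368.1, 310.3, 231.5]
ee_rot: [0.649, -0.28, 0.649, 0.28]
force: [0.2, 0.3, -0.4]
grip_width: 0.6
```

Request:
move_arm:
  targets:
    - [[0.6, 0, -0.3, 0.01, 0, 0, 0], [0.6, 0, -0.3, 0.01, 0, 0, 0], [0.6, 0, -0.3, 0.01, 0, 0, 0], [0.6, 0, -0.3, 0.01, 0, 0, 0], [0.6, 0, -0.3, 0.01, 0, 0, 0]]

```text
time_s: 2.5
eef_pos: [537.0, 161.3, 231.4]
ee_rot: [0.649, -0.28, 0.649, 0.28]
force: [0.1, 1.2, -0.6]
grip_width: 0.602
```

```bash
python3 - <<'E'
from h import *
np.set_printoptions(precision=3,suppress=True)
s,M,cur,o,d=rel([574.3,133.5,160],46.7)
print(s['time_s'],s['eef_pos'],cur,o,d/150,s['joints'],s['grip_width'])
E
```

```text
2.5 [537.019 161.311 231.393] 136.6707118555032 [np.float64(-0.02928814449677475), np.float64(179.97071185550323)] [ 0.476 -0.308  0.036] [ 0.083  0.392  1.387  0.     1.363 -2.303] 0.6016610577938619
```

Request:
move_arm:
  targets:
    - [[0.6, 0, -0.308, 0.036, 0, 0, 0], [0.6, 0.15, 0, 0, 0, 0, 0], [0.6, 0.2, 0, 0, 0, 0, 0], [0.6, 0.126, 0, 0, 0, 0, 0], [0.6, 0, 0, 0, 0, 0, 0]]

```text
time_s: 3.0
eef_pos: [571.9, 134.9, 157.3]
ee_rot: [0.648, -0.279, 0.651, 0.281]
force: [-0.2, 0.8, 0.6]
grip_width: 0.6
```

```bash
python3 - <<'E'
from h import *
np.set_printoptions(precision=3,suppress=True)
s,M,cur,o,d=rel([574.3,133.5,68],46.7)
print(s['time_s'],s['eef_pos'],cur,o,d/150,s['joints'],s['grip_width'])
for c in('scene','top'): snap(c,c+'1')
a=cv2.imread('pics/scene1.png')[200:400,230:450];b=cv2.imread('pics/top1.png')[170:320,160:310]
cv2.imwrite('pics/c1.png',np.hstack([cv2.resize(a,(440,400)),cv2.resize(b,(400-40,400))]))
E
```

```text
3.0 [571.933 134.901 157.311] 136.67177598588256 [np.float64(-0.028224014117427032), np.float64(179.97177598588257)] [ 0.595 -0.02   0.006] [ 0.032  0.515  1.399 -0.     1.232 -2.353] 0.5998017494907287
```

View pics/c1.png

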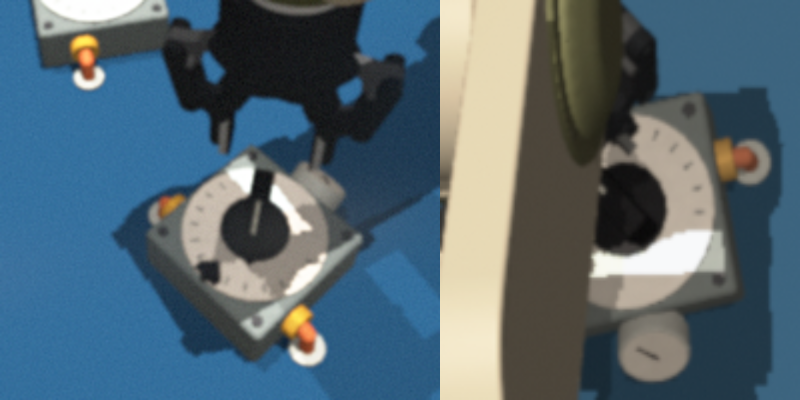

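Request:
move_arm:
  targets:
    - [[0.6, 0.12, -0.02, 0.006, 0, 0, 0], [0.6, 0.15, 0, 0, 0, 0, 0], [0.6, 0.15, 0, 0, 0, 0, 0], [0.6, 0.12, 0, 0, 0, 0, 0], [0.6, 0.055, 0, 0, 0, 0, 0]]

```text
time_s: 3.6
eef_pos: [576.1, 133.8, 70.6]
ee_rot: [0.649, -0.28, 0.649, 0.28]
force: [-0.9, -0.2, 0.4]
grip_width: 0.599
```

```bash
python3 - <<'E'
from h import *
np.set_printoptions(precision=3,suppress=True)
s,M,cur,o,d=rel([574.3,133.5,68],46.7)
print(s['time_s'],s['eef_pos'],cur,o,d/150,s['force'],s['grip_width'])
snap('scene','scene2')
a=cv2.imread('pics/scene2.png')[230:380,270:450]
cv2.imwrite('pics/c2.png',cv2.resize(a,None,fx=4,fy=4,interpolation=2))
E
```

```text
3.6 [576.113 133.752  70.627] 136.69376208603043 [np.float64(-0.00623791396955653), np.float64(179.99376208603042)] [ 0.018  0.008 -0.01 ] [-0.909 -0.237  0.447] 0.5989921021151609
```

View pics/c2.png

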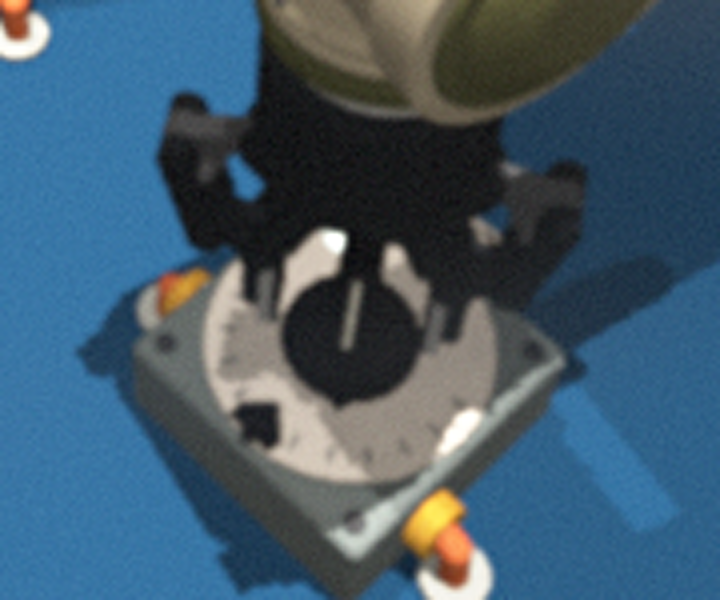

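The fingers straddle the bar (pads at about (262,295) and (437,325) in the crop, bar line at (350,315)). I'll close on it next.

Request:
move_arm:
  targets:
    - [[0.3, 0, 0.008, -0.01, 0, 0, 0], [0.25, 0, 0, 0, 0, 0, 0], [0.1, 0, 0, 0, 0, 0, 0], [0.1, 0, 0, 0, 0, 0, 0], [0.1, 0, 0, 0, 0, 0, 0]]
  force: 40

```text
time_s: 4.15
eef_pos: [574.6, 133.5, 72.1]
ee_rot: [0.65, -0.28, 0.649, 0.28]
force: [-2.2, -0.6, 6.3]
grip_width: 0.18
```

```bash
python3 - <<'E'
from h import *
np.set_printoptions(precision=3,suppress=True)
s,M,cur,o,d=rel([574.3,133.5,68],46.7)
print(s['time_s'],s['eef_pos'],cur,M.T@s['force'],s['wrist_torque'],s['grip_width'])
E
```

```text
4.15 [574.641 133.461  72.082] 136.68715533243858 [-6.319  1.192 -1.925] [0.01  0.326 0.007] 0.18003462968606948
```

Request:
move_arm:
  targets:
    - [[0.1, 0, 0, 0, 0.08, 0, 0], [0.1, 0, 0, 0, 0.13, 0, 0], [0.1, 0, 0, 0, 0.13, 0, 0], [0.1, 0, 0, 0, 0.13, 0, 0], [0.1, 0, 0, 0, 0.105, 0, 0]]

```text
time_s: 4.65
eef_pos: [574.6, 133.5, 72.0]
ee_rot: [0.704, -0.073, 0.703, 0.073]
force: [-1.9, -0.5, 6.8]
grip_width: 0.178
```

Request:
move_arm:
  targets:
    - [[0.1, 0, 0, 0, 0, 0, 0], [0.1, 0, 0, 0, 0, 0, 0], [0.1, 0, 0, 0, 0, 0, 0]]

```text
time_s: 4.95
eef_pos: [574.6, 133.5, 72.1]
ee_rot: [0.704, -0.075, 0.702, 0.075]
force: [-1.4, -0.4, 6.5]
grip_width: 0.179
```

```bash
python3 - <<'E'
from h import *
np.set_printoptions(precision=3,suppress=True)
s,M,cur,o,d=rel([574.3,133.5,68],12.2)
print(s['time_s'],s['eef_pos'],cur,M.T@s['force'],s['wrist_torque'],s['grip_width'])
im=snap('scene','scene3');snap('top','top3')
a=im[230:380,270:450,::-1]
cv2.imwrite('pics/c3.png',cv2.resize(a,None,fx=4,fy=4,interpolation=2))
E
```

```text
4.95 [574.614 133.491  72.059] 102.18143381117308 [-6.515 -0.063 -1.481] [ 0.019  0.351 -0.043] 0.1793046830677279
```

View pics/c3.png

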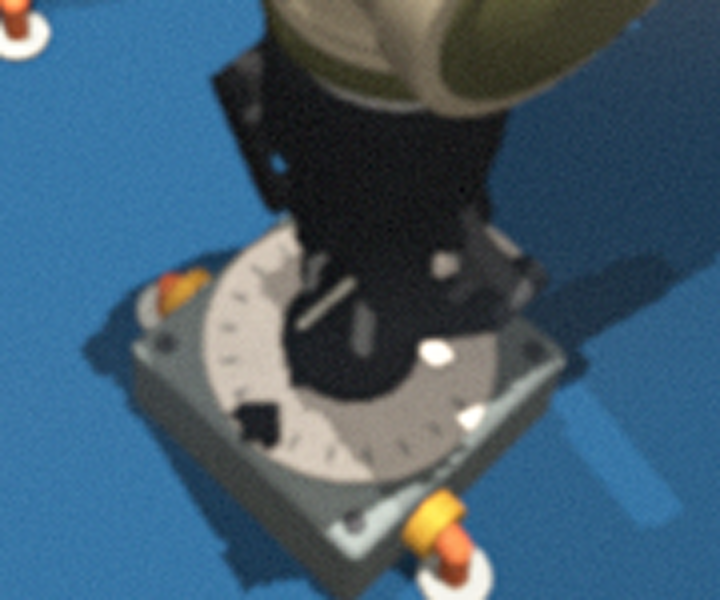

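View pics/top3.png

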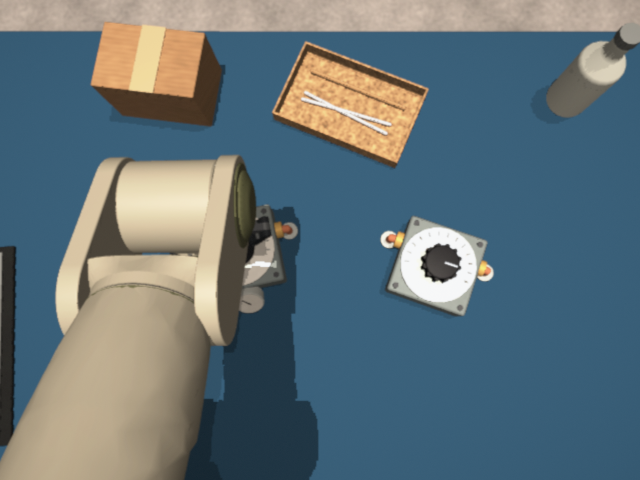

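Check the line's direction against the mark from the scene picture.

```bash
python3 - <<'E'
from h import *
np.set_printoptions(precision=2,suppress=True)
S=lambda x,y:[230+(y-1.5)/4,270+(x-1.5)/4]
ang=lambda d:np.degrees(np.arctan2(d[1],d[0]))
a=atz('scene',S(300,328),101);b=atz('scene',S(354,281),101);print(a,b,ang(a-b))
m=atz('scene',S(257,425),55);print(m)
for ax in((574.6,133.5),(573,134),b):print(ang(m[:2]-np.array(ax)[:2]))
# line in initial scene view vs top
E
```

```text
[600.92 140.2  101.  ] [574.89 134.38 101.  ] 12.611794312189772
[619.84 145.11  55.  ]
14.39871387227093
13.348750312247581
13.436229976442508
```

Request:
move_arm:
  targets:
    - [[0.1, 0, 0, 0, 0, 0, 0], [0.1, -0.02, 0, 0, 0, 0, 0], [0.1, -0.02, 0, 0, 0, 0, 0], [0.1, -0.02, 0, 0, 0, 0, 0], [0.1, -0.02, 0, 0, 0, 0, 0]]
  force: 60

```text
time_s: 5.55
eef_pos: [574.4, 133.4, 82.8]
ee_rot: [0.703, -0.075, 0.703, 0.075]
force: [5.2, 1.5, -5.9]
grip_width: 0.176
```

Request:
move_arm:
  targets:
    - [[0.1, -0.02, 0, 0, 0, 0, 0], [0.1, -0.01, 0, 0, 0, 0, 0], [0.1, 0, 0, 0, 0, 0, 0]]

```text
time_s: 5.85
eef_pos: [574.4, 133.4, 87.3]
ee_rot: [0.703, -0.075, 0.703, 0.075]
force: [4.4, 2.1, -4.8]
grip_width: 0.179
```

```bash
python3 - <<'E'
from h import *
np.set_printoptions(precision=3,suppress=True)
s,M,cur,o,d=rel([574.3,133.5,68],12.2)
print(s['time_s'],s['eef_pos'],cur,M.T@s['force'],s['wrist_torque'],s['grip_width'])
im=snap('scene','scene4')
a=im[230:380,270:450,::-1]
cv2.imwrite('pics/c4.png',cv2.resize(a,None,fx=4,fy=4,interpolation=2))
E
```

```text
5.85 [574.39  133.419  87.276] 102.1787762796509 [4.8   1.111 4.783] [ 0.232 -0.927 -0.062] 0.17858790681226802
```

View pics/c4.png

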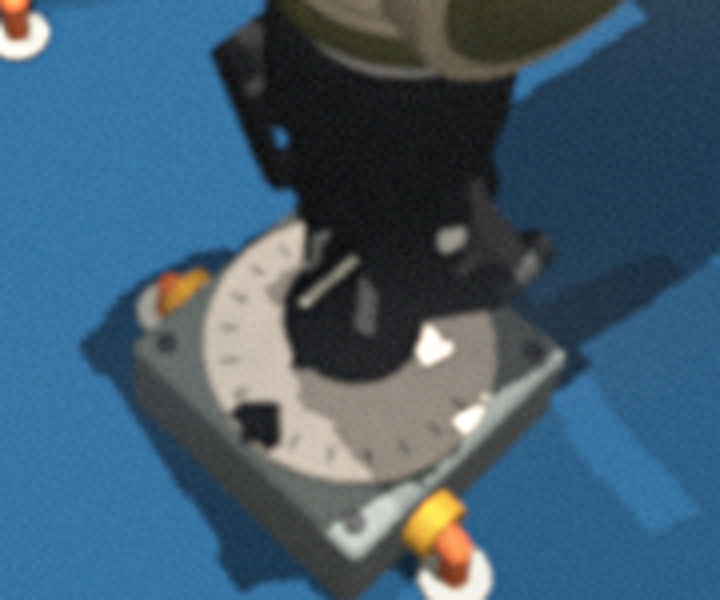

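Request:
move_arm:
  targets:
    - [[0.1, -0.01, 0, 0, 0, 0, 0], [0.1, -0.01, 0, 0, 0, 0, 0], [0.1, 0, 0, 0, 0, 0, 0]]

```text
time_s: 6.2
eef_pos: [573.8, 133.3, 87.6]
ee_rot: [0.703, -0.075, 0.704, 0.075]
force: [12.6, 1.2, -25.1]
grip_width: 0.175
```

```bash
python3 - <<'E'
from h import *
np.set_printoptions(precision=3,suppress=True)
s,M,cur,o,d=rel([574.3,133.5,68],12.2)
print(s['time_s'],s['eef_pos'],cur,M.T@s['force'],s['wrist_torque'],s['grip_width'])
im=snap('scene','scene5')
a=im[230:380,270:450,::-1]
cv2.imwrite('pics/c5.png',cv2.resize(a,None,fx=4,fy=4,interpolation=2))
E
```

```text
6.2 [573.849 133.334  87.6  ] 102.17470632844721 [25.086 -1.456 12.558] [ 0.34  -2.229  0.009] 0.1748409157671594
```

View pics/c5.png

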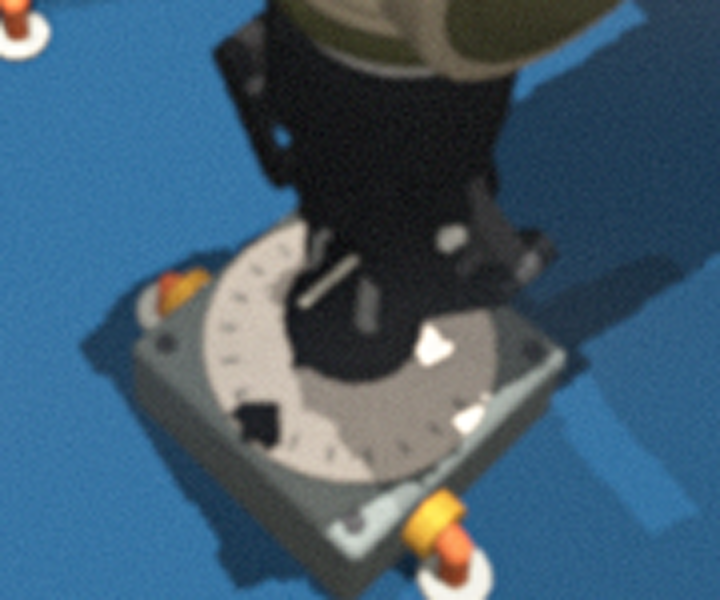

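The knob is at its upper stop: 15.5 mm of travel and 25 N of pull. I'll relax the pull slightly, then open.

Request:
move_arm:
  targets:
    - [[0.1, 0.014, 0, 0, 0, 0, 0], [0.22, 0, 0, 0, 0, 0, 0], [0.3, 0, 0, 0, 0, 0, 0], [0.5, 0, 0, 0, 0, 0, 0], [0.5, 0, 0, 0, 0, 0, 0]]
  force: 20

```text
time_s: 6.75
eef_pos: [574.0, 133.4, 88.4]
ee_rot: [0.703, -0.075, 0.703, 0.075]
force: [0.7, -0.2, -0.1]
grip_width: 0.5
```

```bash
python3 - <<'E'
from h import *
np.set_printoptions(precision=3,suppress=True)
s,M,cur,o,d=rel([574.3,133.5,68],12.2)
print(s['time_s'],s['eef_pos'],cur,M.T@s['force'],s['wrist_torque'],s['grip_width'])
im=snap('scene','scene6')
a=im[230:380,270:450,::-1]
cv2.imwrite('pics/c6.png',cv2.resize(a,None,fx=4,fy=4,interpolation=2))
E
```

```text
6.75 [573.965 133.379  88.362] 102.18867043352878 [ 0.096 -0.314  0.694] [-0.014  0.02  -0.04 ] 0.5000245529442515
```

View pics/c6.png

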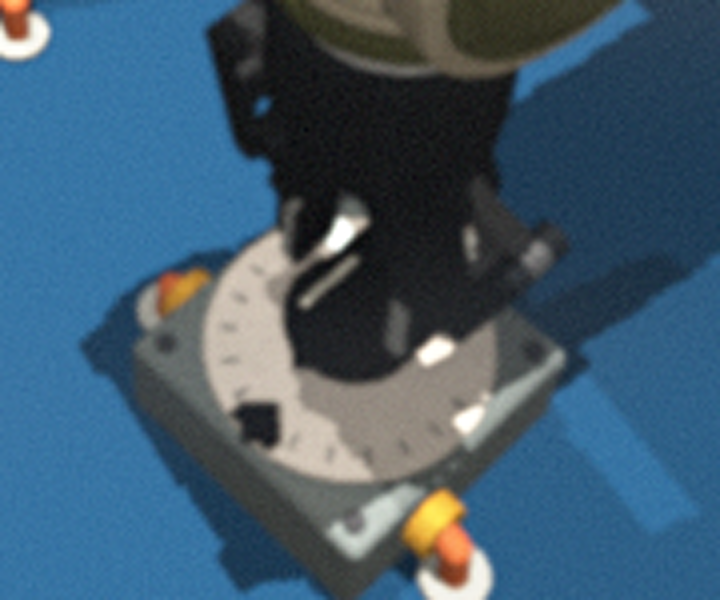

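The fingers are clear on both sides and the line has not moved (300,303 to 357,258). Next I'll back straight up, then swing away to look.

Request:
move_arm:
  targets:
    - [[0.5, -0.1, 0, 0, 0, 0, 0], [0.5, -0.25, 0, 0, 0, 0, 0], [0.5, -0.3, 0, 0, 0, 0, 0], [0.5, -0.3, 0, 0, 0, 0, 0], [0.5, 0, 0, 0, 0, 0, 0]]

```text
time_s: 7.3
eef_pos: [576.0, 133.5, 237.2]
ee_rot: [0.707, -0.075, 0.699, 0.075]
force: [0.4, 0.4, -0.9]
grip_width: 0.503
```

Request:
move_arm:
  targets:
    - [[0.5, 0, 0.2, -0.1, 0, 0, 0], [0.5, 0, 0.25, -0.15, 0, 0, 0], [0.5, 0, 0.25, -0.15, 0, 0, 0], [0.5, 0, 0.25, -0.15, 0, 0, 0], [0.5, 0, 0, 0, 0, 0, 0]]

```text
time_s: 7.8
eef_pos: [460.2, 258.2, 230.7]
ee_rot: [0.703, -0.076, 0.703, 0.077]
force: [1.0, -0.1, 0.2]
grip_width: 0.498
```

```bash
python3 - <<'E'
from h import *
s,M=st();print(s['time_s'],s['eef_pos'],s['force'])
im=snap('scene','scene7');t=snap('top','top7')
cv2.imwrite('pics/c7.png',np.hstack([cv2.resize(im[230:380,290:440,::-1],(400,400),interpolation=2),cv2.resize(t[170:320,160:310,::-1],(400,400),interpolation=2)]))
E
```

```text
7.8 [460.18119439 258.20075331 230.6791554 ] [ 0.99728121 -0.09745847  0.18224689]
```

View pics/c7.png

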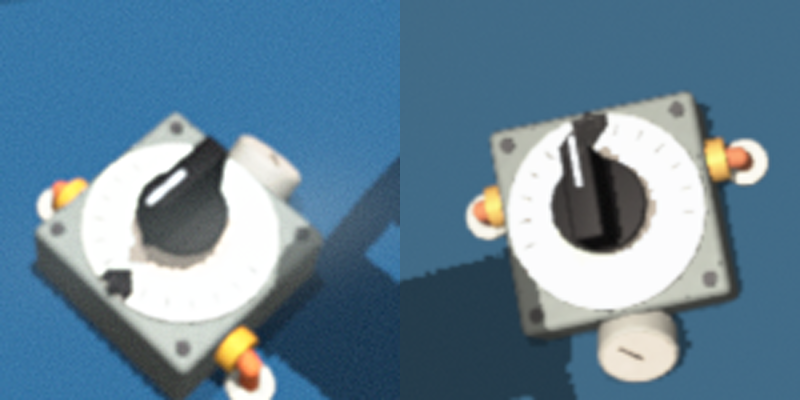

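```bash
python3 - <<'E'
from h import *
np.set_printoptions(precision=1,suppress=True)
f=150/400
T=lambda x,y:[170+y*f-.3,160+(x-400)*f-.3]
S=lambda x,y:[230+y*f-.3,290+x*f-.3]
le=tri(ray('top',T(570,137)),ray('scene',S(149,204)));ls=tri(ray('top',T(578,187)),ray('scene',S(185,172)))
mk=tri(ray('top',T(589,130)),ray('scene',S(118,283)))
ang=lambda d:np.degrees(np.arctan2(d[1],d[0]))
print(le,ls,mk,ang(le-ls),ang(mk[:2]-[574.6,133.5]))
E
```

```text
[601.5 140.  116.7] [576.1 134.4 117.8] [619.1 144.1  52.6] 12.37273643697091 13.407634953402566
```

Two-view measurement puts the line top at z ≈ 117 mm, against about 102 mm before the pull, so the knob is about 15 mm out. The pointer is at 12.4° and the mark at 13.4°, well within the 11° tolerance.

```bash
python3 -c "
from rig import ctrl
print(ctrl.finish_job())"
```

```text
the job is handed in; nothing more can be done
None
```

I gripped the regulator's bar knob while it was down, turned it 34.5° clockwise to the wedge mark, and pulled it straight up to its stop. I then let go and backed away. I handed the job in at about 8 s on the robot's clock; the interface gives no verdict.

Last checks, measured from both cameras after release:
- **Pointer:** it stands at 12.4° and the mark at 13.4°, about 1° apart against the 11° allowed.
- **Knob height:** its top is at about 117 mm, up from about 102 mm, so it is about 15 mm out. At the stop the upward pull met 25 N.
- **Robot:** the arm and gripper are clear, with about 1 N or less on the tool.
- **Round valve:** the gripper never went near it.

No check failed. The one small mismatch was that the two cameras placed single points 2 to 3 mm apart, about what the calibration allows.

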